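Turn the tea tray round in its slope-lidded box

TASK

The tea tray was put back into its sloping bamboo box the wrong way round, with its deep row at the low front, so the clear lid cannot shut. Take out the tin that stands against the tray's grip, lift the tray out, turn it half round and lower it fully home, stand the tin back in the middle cell of the deep row, and swing the lid fully shut without slamming it. Keep the tin upright, do not drop the tin or the tray, and leave the mug and the jar where they stand.

Things in the scene. Friction and masses are not known exactly. Their poses are not given: they have to be found in the camera images.
- box: (All sizes in mm.) Bamboo tea box, fixed on the counter: outside 176 (x) x 216 (y), walls and floor 8 thick, inside 160 x 200, open top. Front wall (-x, towards the robot) 70 high, back wall (+x) 135 high, the side walls' tops slope straight between. Origin: centre of the underside; x points to the high back, z up.
- box_floor (a point): Centre of the box's inner floor, 8 above its underside; axes as the box.
- lid (a joint): Angle of the lid: 0 shut (lying on the sloping top, 20.3 degrees from level), growing as its front edge swings up and back; 1.925 stands upright, limit 2.3. Friction hinges (0.36 N m, a little damping) hold it wherever it is left; about 1 to 4 N at the edge moves it.
- lid_hinge (a point): Middle of the lid's hinge line: top outer edge of the back wall (box frame x +88, y 0, z 135). Axes turn with the lid: x in its plane from free edge to hinge, y along the hinge, z out of its outer face.
- lid_edge (a point): Middle of the lid's free front edge, 196 from the hinge line. The lid is a bamboo frame with a clear pane, 8 thick, 220 wide; its inner face lies in the plane of the hinge line. A finger bar (12 x 60, 12 high) stands on the outer face, its middle 11 from the free edge.
- tray: White plastic tray, 156 (x) x 196 (y), about 0.34 kg, 2 mm play each side in the box; floor 4 thick, its foot 2.5 smaller all round as a lead-in. Low row on its -x side: walls 42 high. Deep row on its +x side: outer walls 88 high. Walls 4 thick. Origin: centre of the underside. Home: on the box floor, tray +x along box +x (deep row at the back). It starts with +x towards the box's front.
- tray_grip (a point): Top middle of the grip: a tab in the tray's middle, 10 thick (tray x) x 64 long (tray y), top 86 above the tray's underside, raised on the 56-high partition between the rows. In the low row dividers are 34 high. The tin blocks the tab's deep-row side.
- tray_deep (a point): Floor centre of the deep row's middle cell (tray x +39.5, y 0, 4 above the underside), where the tin stands: cell 71 (x) x 72 (y), between two dividers 45 high at tray y -38 and +38.
- tin: Plain aluminium tea tin with a slip lid, 56 diameter x 85 high, about 0.13 kg. Origin: centre of its underside, z up. It starts upright in the middle cell of the deep row.
- mug: White mug standing loose, 80 diameter x 92 high, handle to its +y side out to about 75 from its axis. Origin: centre of its underside.
- jar: Amber glass jam jar with steel cap, standing loose, 68 diameter x 105 high. Origin: centre of its underside.
- toaster: White toaster on a metal tray, fixed: tray 320 (x) x 200 (y) x 5, toaster body 260 x 150, top 186 high, with a lever out to x -152. Origin: centre of the tray's underside.
- lamp: Mushroom lamp on two books, fixed: books 205 (x) x 140 (y) x 55 high, shade 166 diameter, top 234 high. Origin: centre of the books' underside.
Not all that is in view belongs to the job. Leave any purple or turquoise look-alike of the tin alone. Several things have the shape of the tray; the one meant has the colours described above.

How it is judged (in metres and radians):
On the way, in this order (a step that is already met when the one before it is completed fails the run):
1. the tin has been taken out of its cell (distance between tin and tray_deep above 0.08 m), for 0.2 s.
2. the tray has been lifted clear of the box's front wall (z of tray in the frame of box above 0.07 m), for 0.1 s.
3. the tray is turned half round and fully home in the box (x of tray_deep in the frame of box above 0.03 m and z of tray in the frame of box below 0.013 m and horizontal distance between tray and box below 0.006 m and angle between tray's own z axis and vertical below 0.04 rad), for 0.2 s.
At the end, for the whole second after the job is handed in: Tray level and home on the box floor (within 5 mm up, 6 mm sideways, 0.04 rad), deep row at the high back; tin upright (0.08 rad) on the floor of the deep middle cell (18 mm); lid shut (under 0.06 rad); all at rest; mug and jar upright, moved under 20 mm (all of step 3 and distance between tin and tray_deep below 0.018 m and angle between tin's own z axis and vertical below 0.08 rad and value of joint lid below 0.06 rad and linear speed of each of tin, tray below 0.02 m/s and distance of each of mug, jar from where it was at the start of the episode below 0.02 m and angle between each of mug, jar's own z axis and vertical below 0.1 rad); the robot touches nothing.
It fails at once if the tray is dropped (falls free faster than 0.6 m/s) (linear speed of tray above 0.6 m/s and contact force between tray and the fingers below 0.1 N).
It fails at once if the tin is dropped (falls free faster than 0.6 m/s) (linear speed of tin above 0.6 m/s and contact force between tin and the fingers below 0.1 N and contact force between tin and tray below 0.1 N).
It fails at once if the tin is tipped more than about 35 degrees (angle between tin's own z axis and vertical above 0.6 rad).
It fails at once if the lid is slammed (closing faster than 4 rad/s) (velocity of joint lid below -4 rad/s).
It fails at once if the mug or the jar is knocked or pushed more than 20 mm (distance of any of mug, jar from where it was at the start of the episode above 0.02 m).
It also fails if it takes over 72 s, if anything falls off the work surface, if the arm or the gripper's body presses on something with over 40 N, if the wrist force passes 120 N, or if a joint passes its speed limit or range.

ROBOT

A 6-joint arm with a two-finger parallel gripper is mounted at the origin on the work surface. World frame = base frame: x ahead of the robot, y to its left, z up, the work surface at z = 0. Lengths are in mm, angles in rad, forces in N, time in s.
With the tool pointing down it reaches from about 350 to 875 mm from the base axis. Payload 4.2 kg.
Tool frame: the origin (TCP) lies between the finger pads; the fingertips stand 25 mm ahead of it and the grasp point (between the pads) lies 6 mm ahead of it; z points along the fingers, y is the line along which they close (so a half turn about z gives the same grasp; the last joint's range is limited). The gripper opens to 85 mm and grips with 20 to 120 N. Pads are 22 mm wide; open, the fingers measure 114 mm over their backs; the gripper's body (76 mm by 85 mm) begins 54 mm behind the grasp point. The pads swing forward as they close: fully open they stand 13 mm farther back than shut.
Start: joints at [-1, 0.385, 0.008, 0, -1.194, -0.259], TCP at [191.748, -594.838, 220.812] pointing down, gripper open.
Joint ranges: [-3.14, 3.14], [-1.21, 2.06], [-1.07, 1.41], [-3.16, 2.05], [-2.99, -0.16], [-3.1, 3.1]. Speed limits (rad/s): [2.79, 2.79, 3.14, 3.14, 3.14, 3.14].

INTERFACE

Orientations are given as a unit quaternion [x, y, z, w].
In Python, from bench import arm gives the robot as it stands.
- The arm moves only by the shell command python3 -m pendant 'ROWS'. ROWS is JSON, a list of rows, each a list of 7 numbers: the shift along the tool's x, y, z in m, then the turn, a rotation vector about the tool's x, y, z in degrees, then the finger opening in m, from 0 to 0.0854. In form: [[x, y, z, wx, wy, wz, fingers], ...]. A call has 1 to 12 rows; each row shifts and turns the commanded pose from where the row before left it, along the tool's axes as they then stand; what a row does not reach is not made up. A row lasts 1/10 s, in which the tool goes at most 50 mm and 8.59 degrees, less where a joint would pass 70% of its speed; a pose out of reach is approached as far as the arm can. A call is refused whole if a number of a shift passes 0.05 or a number of a turn 8.59, either way. A call with a gripper value outside its range is refused whole. The fingers move at their own pace and stop on an object; the grip force is fixed at half the most. Time passes only in rows, so rows that do not move let the fingers close. It gives the time, the measured TCP pose, the force, the opening and the grip force at its end, in the units of the state.
- arm.read_state(): the state, without advancing time (a new reading comes with each control period).
- arm.get_image(name): name is "scene" or "top"; returns a dict with "image" (480x640x3 uint8, red, green, blue), "fx", "fy", "cx", "cy" (pixels), "k1" (the pictures are not rectified: a ray, as slopes to the right and down, at radius r is drawn at 1 + k1 r^2 times it, then the intrinsics apply), "xyz" and "rotation" of the camera in the world. Camera axes: x right, y down, z forward; pixel columns grow to the right and rows downward; lengths in mm; the calibration is good to about 2 mm. A picture is of the moment at which its call begins. There is no depth.
- arm.job_done(): hands the job in; it is judged then, once.
The state is a dict: "clock": time; "joints": joint angles; "joint_vel": joint speeds; "joint_efforts": joint torques, N m; "position": TCP position; "ee_rot": TCP orientation; "contact_force": force on the tool from outside, world axes, zero at the start; "wrist_torque": the same for the moment, N m; "gripper_width": finger opening in mm; "grasp_force": force on a finger pad.
Only numpy, scipy, OpenCV 4.12 (cv2) and the standard library are available. Lean on these libraries where they do the work, as an engineer would, in place of code of your own. Each camera call takes 0.05 s, during which the arm holds its last target. There are 200 camera calls.

## Working session

There is one attempt and no reset: what is moved stays moved. The work goes in short steps, Python scripts to look and compute and a shell command to move; the robot and the scene stay as the last step left them, time stands still between calls to the robot, and variables do not carry over. Pictures are saved under pics/ and viewed, at most 10 in all, crops included, and the job is handed in when it is done.

```bash
ls; mkdir -p pics; python3 - <<'E'
from bench import arm
import cv2,pickle
print(arm.read_state())
for n in("scene","top"):
    d=arm.get_image(n); cv2.imwrite(f"pics/{n}0.png",d["image"][:,:,::-1]); pickle.dump(d,open(f"{n}0.pkl","wb"))
    print(n,{k:v for k,v in d.items() if k!="image"})
E
```

```text
pics
{'clock': 0.0, 'joints': array([-1.00041459e+00,  3.85554776e-01,  6.63415561e-03, -4.95370939e-04,
       -1.19400941e+00, -2.58600933e-01]), 'joint_vel': array([ 1.22820105e-03, -5.63728585e-04, -1.28332727e-03, -3.05861574e-04,
       -1.17960084e-04, -2.46278055e-05]), 'joint_efforts': array([-5.17508142e-04, -3.92292631e+01,  1.88399756e+01,  4.18610528e+00,
       -4.60855590e-03, -3.45145693e-06]), 'position': array([ 191.55211786, -594.28548232,  219.72648737]), 'ee_rot': array([-1.55169401e-01,  9.87887274e-01,  1.06922666e-03, -2.18928886e-04]), 'contact_force': array([ 0.32856701, -0.00084395, -0.73700707]), 'wrist_torque': array([-0.00487378,  0.01992982,  0.01326686]), 'grasp_force': 0.0, 'gripper_width': 85.17398617408593}
scene {'fx': 592.7507990588979, 'fy': 592.7507990588979, 'cx': 315.982645274767, 'cy': 235.07821464454952, 'k1': 0.01773314198282832, 'xyz': array([1580.15453729, -606.25103154, 1244.19415802]), 'rotation': array([ 0.79936914,  0.44081263, -0.19592944, -0.35819667])}
top {'fx': 550.3931635345663, 'fy': 550.3931635345663, 'cx': 328.4378652771591, 'cy': 237.0802018465117, 'k1': -0.11073509679877151, 'xyz': array([ 410.22546936,   56.615447  , 1399.49397565]), 'rotation': array([ 0.70845632, -0.70438557,  0.0330143 , -0.02899429])}
```

View pics/scene0.png

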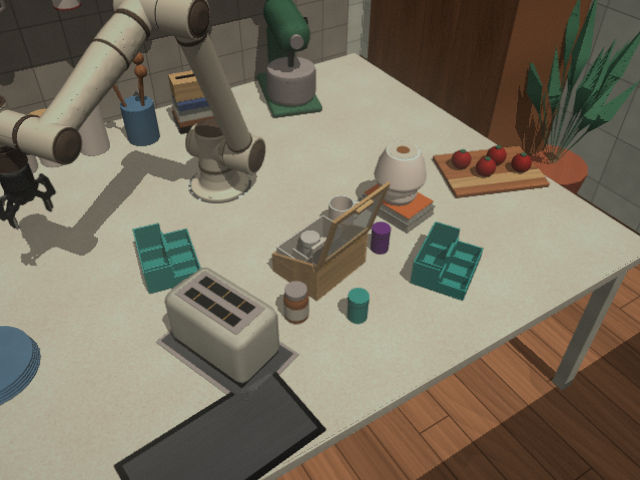

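View pics/top0.png

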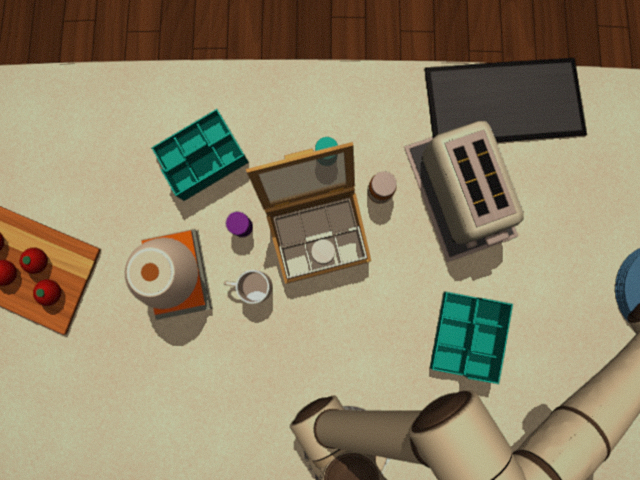

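Both views agree. The box with the white tray and plain tin is at top (318,225). The look-alikes are the turquoise trays at (200,155) and (470,337), the purple tin at (238,222) and the turquoise tin at (326,150). The white tray in the bamboo box and the aluminium tin at (322,251) fit the description. I'll confirm with an enlarged crop.

```bash
cat > h.py <<'E'
import numpy as np,cv2,pickle
from scipy.spatial.transform import Rotation as R
def K(d): return np.array([[d["fx"],0,d["cx"]],[0,d["fy"],d["cy"]],[0,0,1.]]),np.array([d["k1"],0,0,0,0.])
def proj(d,P):
    k,D=K(d); r=R.from_quat(d["rotation"]).inv(); P=np.atleast_2d(P).astype(float)
    return cv2.projectPoints(P,r.as_rotvec(),-r.apply(d["xyz"]),k,D)[0].reshape(-1,2)
def ray(d,uv,z):
    k,D=K(d); n=cv2.undistortPoints(np.array(uv,float).reshape(-1,1,2),k,D).reshape(-1,2)
    v=R.from_quat(d["rotation"]).apply(np.c_[n,np.ones(len(n))]); o=d["xyz"]
    return o+v*((np.array(z)-o[2])/v[:,2])[:,None]
def crop(d,x0,y0,w,h,s,f):
    cv2.imwrite(f,cv2.resize(d["image"][y0:y0+h,x0:x0+w,::-1],None,fx=s,fy=s,interpolation=cv2.INTER_CUBIC))
E
python3 - <<'E'
from h import *
crop(pickle.load(open("top0.pkl","rb")),230,130,190,140+20,4,"pics/c1.png")
crop(pickle.load(open("scene0.pkl","rb")),250,150,190,150,4,"pics/c2.png")
E
```

```text
(no output)
```

View pics/c1.png

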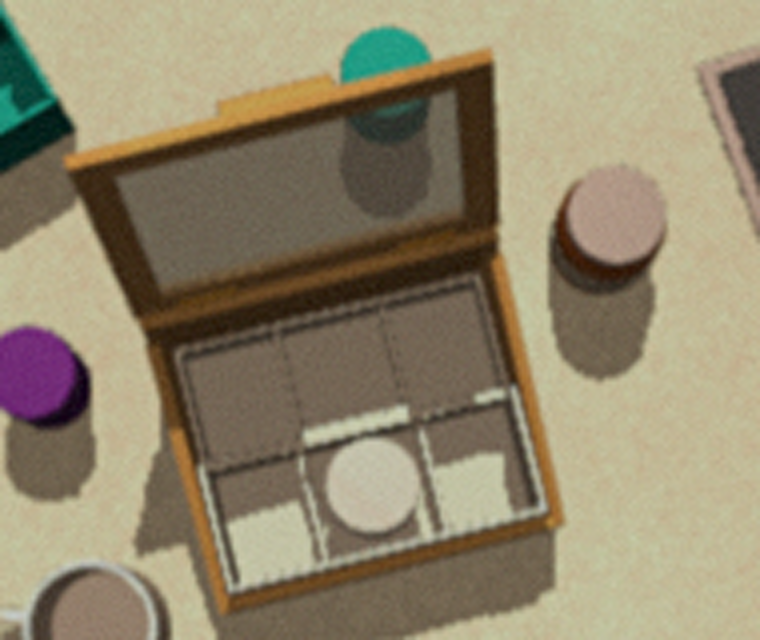

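View pics/c2.png

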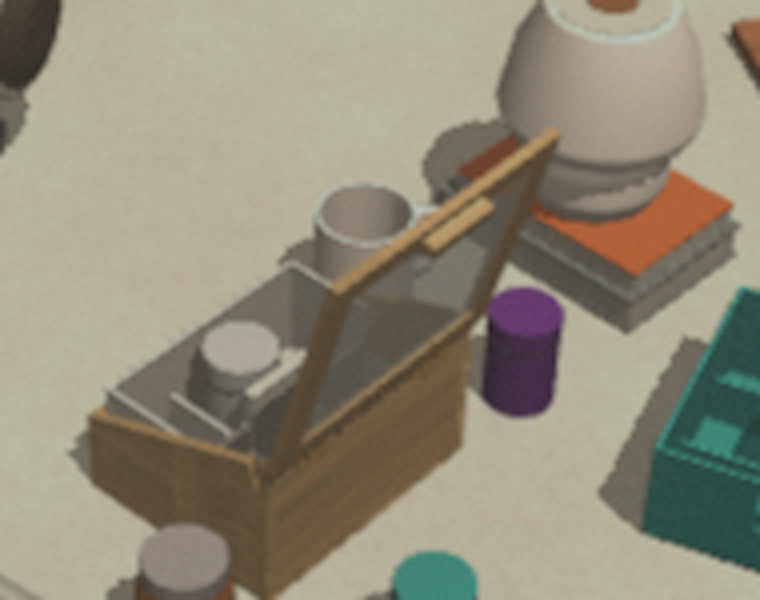

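The crop confirms the target: white tray, deep row at the front with its plain tin at c1 (373,485), tab at (355,425), lid standing open. Next I fit the poses.

```bash
cat > fit.py <<'E'
from h import *
from scipy.optimize import least_squares
t=pickle.load(open("top0.pkl","rb")); s=pickle.load(open("scene0.pkl","rb"))
c1=lambda p:(np.array(p)+.5)/4-.5+[230,130]
c2=lambda p:(np.array(p)+.5)/4-.5+[250,150]
A=20.3*np.pi/180
def lid(a,y,d=196,h=0): e=a-A; return [88-d*np.cos(e)+h*np.sin(e),y,135+d*np.sin(e)+h*np.cos(e)]
def model(p):
    a=p[3]
    T=[[-88,108,70],[-88,-108,70],lid(a,110),lid(a,-110)]
    S=[[-88,-108,70],[88,-108,135],[88,-108,0],[-88,-108,0],[88,108,0],lid(a,-110),lid(a,110)]
    f=lambda P:R.from_euler("z",p[2]).apply(np.array(P,float))+[p[0],p[1],0]
    return np.r_[proj(t,f(T)),proj(s,f(S))]
obs=np.r_[c1([[222,610],[562,522],[70,164],[491,56]]),c2([[92,412],[262,478],[268,600],[93,485],[462,445],[337,293],[557,130]])]
if __name__=="__main__":
    g=ray(t,c1([[373,485],[355,425],[612,215],[97,625]]),[97,94,105,92])
    print("tin,tab,jar,mug",g.round(1))
    r=least_squares(lambda p:(model(p)-obs).ravel(),[*g[1][:2],0.2,1.9],loss="soft_l1")
    print(r.x,np.degrees(r.x[2])); print((model(r.x)-obs).round(1))
    q=R.from_euler("z",-r.x[2])
    print("tin,tab in box",q.apply(g-[*r.x[:2],0]).round(1))
    print("toaster/lamp", ray(t,[[455,130],[520,235],[160,310],[150,272]],[186,186,55,234]).round())
E
python3 fit.py
```

```text
tin,tab,jar,mug [[491.9  62.5  97. ]
 [527.8  73.5  94. ]
 [653.6 -79.1 105. ]
 [408.  225.7  92. ]]
[5.28962468e+02 7.39024806e+01 2.59436709e-01 9.01653154e+01] 14.864628466493679
[[-1.1  0.6]
 [ 0.5  0.1]
 [-1.6 -0.4]
 [ 0.  -0.5]
 [-1.3  1. ]
 [ 1.3 -2. ]
 [-0.4  1.8]
 [-0.4 -0. ]
 [ 0.1  0.9]
 [-1.4 -0.6]
 [ 0.1 -0.2]]
tin,tab in box [[-3.870e+01 -1.500e+00  9.700e+01]
 [-1.200e+00 -1.000e-01  9.400e+01]
 [ 8.120e+01 -1.799e+02  1.050e+02]
 [-7.800e+01  1.777e+02  9.200e+01]]
toaster/lamp [[ 764. -237.  186.]
 [ 524. -381.  186.]
 [ 347.  461.   55.]
 [ 436.  431.  234.]]
```

```bash
cat > go.py <<'E'
# usage: go.py bx by z [yawoff]: delta from measured pose to target, tool axes (aligned: tool y = box y rotated by yawoff deg CCW)
import sys; from h import *; from bench import arm
B=[528.7,73.8]; Y=14.86
def delta(bx,by,z,off=0.):
    st=arm.read_state(); q=R.from_quat(st["ee_rot"])
    T=R.from_euler("z",Y+off,degrees=True)*R.from_matrix(np.c_[[-1,0,0],[0,1,0],[0,0,-1.]])
    g=R.from_euler("z",Y,degrees=True).apply([bx,by,z])+[*B,0]
    return st,q.inv().apply(g-st["position"]),T.inv().apply(g-st["position"]),np.degrees((q.inv()*T).as_rotvec())
if __name__=="__main__":
    st,a,b,w=delta(*map(float,sys.argv[1:]))
    p=R.from_euler("z",-Y,degrees=True).apply(st["position"]-[*B,0])
    print("t",round(st["clock"],2),"boxpos",p.round(1),"shift now-axes",a.round(1),"after-turn axes",b.round(1),"turn",w.round(2),"w",round(st["gripper_width"],1),"F",st["contact_force"].round(1),"q6",st["joints"][5].round(2))
E
python3 go.py -39 -1 220 0
```

```text
t 0.1 boxpos [-497.2 -559.3  219.8] shift now-axes [-486.7  533.6    0.8] after-turn axes [-4.582e+02  5.583e+02 -2.000e-01] turn [ 0.12 -0.01  2.99] w 85.4 F [ 0.8 -0.  -0.4] q6 -0.26
```

```bash
python3 -m pendant '[[0,0,0,0,0,3,0.085],[-0.030,0.037,0,0,0,0,0.085],[-0.030,0.037,0,0,0,0,0.085],[-0.030,0.037,0,0,0,0,0.085],[-0.030,0.037,0,0,0,0,0.085],[-0.030,0.037,0,0,0,0,0.085],[-0.030,0.037,0,0,0,0,0.085],[-0.030,0.037,0,0,0,0,0.085],[-0.030,0.037,0,0,0,0,0.085],[-0.030,0.037,0,0,0,0,0.085],[-0.030,0.037,0,0,0,0,0.085],[-0.030,0.037,0,0,0,0,0.085]]'
python3 -m pendant '[[-0.030,0.037,0,0,0,0,0.085],[-0.030,0.037,0,0,0,0,0.085],[-0.030,0.036,0,0,0,0,0.085],[-0.030,0.036,0,0,0,0,0.085],[0,0,0,0,0,0,0.085],[0,0,0,0,0,0,0.085]]'; python3 go.py -39 -1 220 0
```

```text
clock: 1.3
position: [406.4, -114.9, 220.8]
ee_rot: [-0.129, 0.992, 0.0, 0.0]
contact_force: [1.1, -1.1, -0.2]
gripper_width: 85.0
grasp_force: 0.0
clock: 1.9
position: [484.5, 55.9, 220.0]
ee_rot: [-0.13, 0.991, -0.0, -0.001]
contact_force: [0.6, -0.7, 0.4]
gripper_width: 85.1
grasp_force: 0.0
t 1.9 boxpos [-47.3  -6.  220. ] shift now-axes [-8.3  5.   0. ] after-turn axes [-8.3  5.   0. ] turn [-0.   -0.11  0.11] w 85.1 F [ 0.6 -0.7  0.4] q6 -1.76
```

```bash
python3 -m pendant '[[-0.008,0.005,0.04,0,0,0,0.085],[0,0,0.04,0,0,0,0.085],[0,0,0.03,0,0,0,0.085],[0,0,0.015,0,0,0,0.085],[0,0,0.009,0,0,0,0.085],[0,0,0,0,0,0,0.085]]'; python3 go.py -39 -1 86 0
python3 -m pendant '[[0,0,0,0,0,0,0.05],[0,0,0,0,0,0,0.05],[0,0,0,0,0,0,0.04],[0,0,0,0,0,0,0.04],[0,0,0,0,0,0,0.04],[0,0,0,0,0,0,0.04]]'; python3 go.py -39 -1 220 0; python3 -c "
from bench import arm;print(arm.read_state()['joints'])"
```

```text
clock: 2.5
position: [490.4, 60.8, 86.1]
ee_rot: [-0.129, 0.992, -0.0, -0.001]
contact_force: [-0.4, -0.1, -0.1]
gripper_width: 85.2
grasp_force: 0.0
t 2.5 boxpos [-40.4  -2.7  86.1] shift now-axes [-1.4  1.7  0.1] after-turn axes [-1.4  1.7  0.1] turn [-0.02 -0.13 -0.08] w 85.2 F [-0.4 -0.1 -0.1] q6 -1.77
clock: 3.1
position: [491.3, 62.1, 87.0]
ee_rot: [-0.129, 0.992, 0.0, 0.0]
contact_force: [-0.4, -0.4, 0.3]
gripper_width: 39.9
grasp_force: 0.0
t 3.1 boxpos [-39.1  -1.8  87. ] shift now-axes [  -0.2    0.8 -133. ] after-turn axes [-1.00e-01  8.00e-01 -1.33e+02] turn [0.   0.02 0.01] w 39.9 F [-0.4 -0.4  0.3] q6 -1.77
[ 4.54180096e-01  3.14603973e-01 -4.85486546e-01 -1.42005639e-07
 -7.70390918e-01 -1.76543142e+00]
```

```bash
python3 - <<'E'
from h import *; from bench import arm
d=arm.get_image("scene"); e=arm.get_image("top")
f=lambda d,x,y:cv2.resize(d["image"][y:y+150,x:x+100,::-1],None,fx=4,fy=4,interpolation=cv2.INTER_CUBIC)
cv2.imwrite("pics/g1.png",np.hstack([f(d,260,160),f(e,270,170)]))
print(arm.read_state()["gripper_width"],arm.read_state()["grasp_force"])
E
```

```text
39.3310443891914 0.0
```

View pics/g1.png

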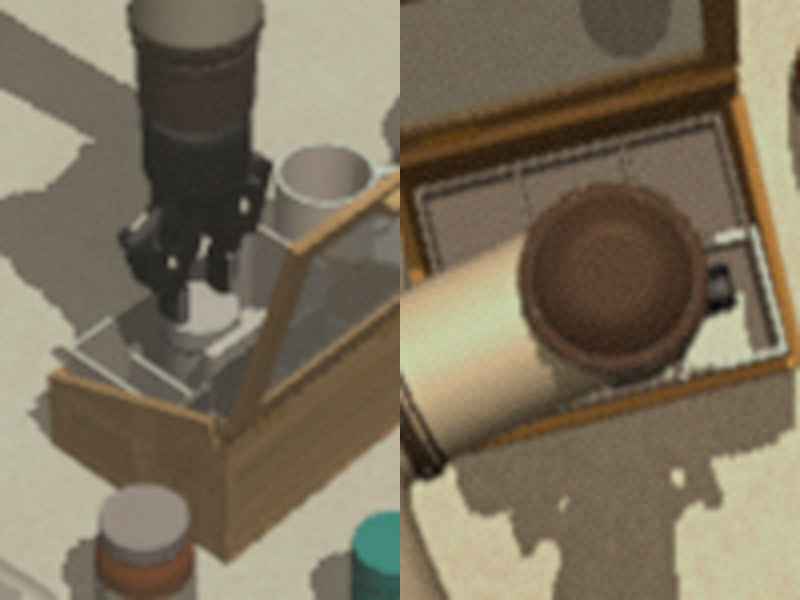

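The scene crop shows the closed fingers over the tin's lid instead of around it (tips at about (175,318) and (222,290)). I'll check where the reported TCP should appear.

```bash
python3 - <<'E'
from h import *; from bench import arm
d=pickle.load(open("scene0.pkl","rb")); st=arm.read_state(); T=R.from_quat(st["ee_rot"]); p=st["position"]
for n,q in [("tips shut",[[0,-22,25],[0,22,25],[0,-22,12],[0,22,12],[0,-22,-5],[0,22,-5]])]:
    print(n,((proj(d,T.apply(np.array(q,float))+p)-[260,160])*4).round())
print("tin top c for z=97,80,70",((proj(d,[[491.9,62.5,97],[491.9,62.5,80],[491.9,62.5,70]])-[260,160])*4).round())
c=np.array([[240,347]]);print("tin top by scene0 crop2 (240,347) z97,z85:",ray(d,(c+.5)/4-.5+[250,150],[97]),ray(d,(c+.5)/4-.5+[250,150],[85]),)
E
```

```text
tips shut [[176. 356.]
 [217. 326.]
 [175. 343.]
 [217. 313.]
 [175. 325.]
 [217. 296.]]
tin top c for z=97,80,70 [[197. 305.]
 [197. 323.]
 [197. 333.]]
tin top by scene0 crop2 (240,347) z97,z85: [[492.5927865   63.39323732  97.        ]] [[481.21655962  70.39792016  85.        ]]
```

```bash
python3 - <<'E'
from h import *
d=pickle.load(open("scene0.pkl","rb"))
T=R.from_quat([-1.55169401e-01,9.87887274e-01,1.06922666e-03,-2.18928886e-04]); p=np.array([191.55,-594.29,219.73])
q=np.array([[0,-45,12],[0,45,12],[0,0,0],[0,0,-48],[0,-45,-20],[0,45,-20]],float)
P=(proj(d,T.apply(q)+p)); print(P.round(1))
im=cv2.resize(d["image"][130:240,0:100,::-1],None,fx=5,fy=5,interpolation=cv2.INTER_CUBIC)
for i,u in enumerate(P): cv2.drawMarker(im,tuple(int(v) for v in ((u-[0,130])*5)),[(0,0,255),(0,0,255),(0,255,0),(255,0,0),(0,255,255),(0,255,255)][i],0,16,2)
cv2.imwrite("pics/g2.png",im)
E
```

```text
[[ 21.4 238. ]
 [ 52.7 220.7]
 [ 35.9 225.8]
 [ 30.  211.7]
 [ 17.3 228.8]
 [ 49.1 211.5]]
```

View pics/g2.png

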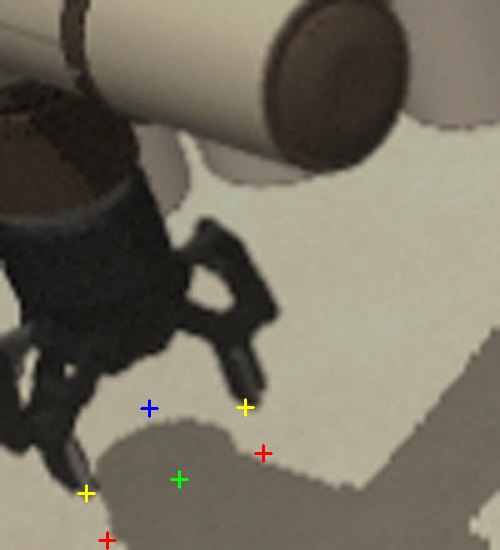

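The start picture shows the same thing: the real fingertips (at about (85,490) and (250,400)) sit some 33 mm short of the reported tool geometry, with no sideways error. I'll reopen above the tin and go 33 mm lower.

```bash
python3 -m pendant '[[0,0,-0.02,0,0,0,0.04],[0,0,0,0,0,0,0.085],[0,0,0,0,0,0,0.085],[0,0,0,0,0,0,0.085],[0,0,0,0,0,0,0.085],[0,0,0.02,0,0,0,0.085],[0,0,0.018,0,0,0,0.085],[0,0,0.018,0,0,0,0.085],[0,0,0,0,0,0,0.085]]'; python3 go.py -39 -1 50 0
python3 -m pendant '[[0,0,0,0,0,0,0.04],[0,0,0,0,0,0,0.04],[0,0,0,0,0,0,0.04],[0,0,0,0,0,0,0.04],[0,0,0,0,0,0,0.04],[0,0,0,0,0,0,0.04]]'; python3 go.py -39 -1 220 0
```

```text
clock: 4.1
position: [489.2, 61.1, 48.3]
ee_rot: [-0.129, 0.992, -0.001, -0.003]
contact_force: [-1.3, -0.8, 0.7]
gripper_width: 84.8
grasp_force: 0.0
t 4.1 boxpos [-41.4  -2.1  48.3] shift now-axes [-2.4  1.1 -1.7] after-turn axes [-2.4  1.1 -1.7] turn [-0.05 -0.36 -0.03] w 84.8 F [-1.3 -0.8  0.7] q6 -1.77
clock: 4.7
position: [492.2, 62.3, 52.1]
ee_rot: [-0.13, 0.992, 0.0, 0.001]
contact_force: [-0.4, 0.3, 4.8]
gripper_width: 55.0
grasp_force: 63.4
t 4.7 boxpos [-38.2  -1.7  52.1] shift now-axes [   0.3    0.7 -167.9] after-turn axes [   0.8    0.7 -167.9] turn [0.01 0.14 0.04] w 55.0 F [-0.4  0.3  4.8] q6 -1.77
```

```bash
python3 -m pendant '[[0,0,-0.01,0,0,0,0.04],[0,0,-0.025,0,0,0,0.04],[0,0,-0.035,0,0,0,0.04],[0,0,-0.035,0,0,0,0.04],[0.005,-0.01,-0.005,0,0,0,0.04],[0.025,-0.03,0,0,0,0,0.04],[0.028,-0.035,0,0,0,0,0.04],[0.028,-0.035,0,0,0,0,0.04],[0.025,-0.03,0,0,0,0,0.04],[0.015,-0.015,0,0,0,0,0.04],[0,0,0.02,0,0,0,0.04],[0,0,0.03,0,0,0,0.04]]'; python3 -m pendant '[[0,0,0.03,0,0,0,0.04],[0,0,0.02,0,0,0,0.04],[0,0,0,0,0,0,0.04],[0,0,0,0,0,0,0.04]]';python3 go.py -164 -157 40 0
```

```text
clock: 5.9
position: [409.4, -121.1, 111.3]
ee_rot: [-0.128, 0.992, -0.0, 0.002]
contact_force: [0.4, -0.8, -1.2]
gripper_width: 54.2
grasp_force: 64.0
clock: 6.3
position: [409.0, -120.4, 60.8]
ee_rot: [-0.129, 0.992, -0.0, -0.001]
contact_force: [0.2, 0.8, -2.0]
gripper_width: 54.7
grasp_force: 64.0
t 6.3 boxpos [-165.5 -157.    60.8] shift now-axes [-1.6 -0.  20.8] after-turn axes [-1.5 -0.  20.8] turn [ 0.   -0.06  0.  ] w 54.7 F [ 0.2  0.8 -2. ] q6 -1.41
```

```bash
python3 -m pendant '[[0,0,0.01,0,0,0,0.04],[0,0,0.006,0,0,0,0.04],[0,0,0.002,0,0,0,0.04],[0,0,0.001,0,0,0,0.04],[0,0,0,0,0,0,0.04]]';python3 -m pendant '[[0,0,0.001,0,0,0,0.04],[0,0,0,0,0,0,0.04]]'
```

```text
clock: 6.8
position: [409.4, -120.1, 41.9]
ee_rot: [-0.129, 0.992, -0.0, 0.0]
contact_force: [0.0, 1.0, -1.8]
gripper_width: 54.7
grasp_force: 64.0
clock: 7.0
position: [409.3, -120.1, 40.9]
ee_rot: [-0.129, 0.992, 0.0, 0.0]
contact_force: [-0.7, 1.4, -1.3]
gripper_width: 54.7
grasp_force: 64.0
```

```bash
python3 -m pendant '[[0,0,0.001,0,0,0,0.04],[0,0,0.001,0,0,0,0.04],[0,0,0,0,0,0,0.04]]';python3 -m pendant '[[0,0,0.001,0,0,0,0.04],[0,0,0,0,0,0,0.04]]'
```

```text
clock: 7.3
position: [409.7, -120.1, 40.0]
ee_rot: [-0.13, 0.992, -0.0, 0.0]
contact_force: [-3.4, 1.9, 9.8]
gripper_width: 54.9
grasp_force: 65.2
clock: 7.5
position: [409.8, -120.0, 40.0]
ee_rot: [-0.13, 0.992, -0.0, 0.001]
contact_force: [-5.3, 4.5, 18.5]
gripper_width: 54.4
grasp_force: 66.1
```

```bash
python3 -m pendant '[[0,0,-0.001,0,0,0,0.04],[0,0,0,0,0,0,0.085],[0,0,0,0,0,0,0.085],[0,0,0,0,0,0,0.085],[0,0,0,0,0,0,0.085],[0,0,-0.02,0,0,0,0.085],[0,0,-0.03,0,0,0,0.085],[0,0,-0.03,0,0,0,0.085],[0,0,-0.03,0,0,-8.5,0.085],[0,0,0,0,0,-8.5,0.085],[0,0,0,0,0,-8.5,0.085],[0,0,0,0,0,-8.5,0.085]]'; python3 -m pendant '[[0,0,0,0,0,-8.5,0.085],[0,0,0,0,0,-8.5,0.085],[0,0,0,0,0,-8.5,0.085],[0,0,0,0,0,-8.5,0.085],[0,0,0,0,0,-8.5,0.085],[0,0,0,0,0,-8.5,0.085],[0,0,0,0,0,-5,0.085],[0,0,0,0,0,0,0.085]]';python3 go.py -0.6 0 150 90
```

```text
clock: 8.7
position: [409.2, -120.2, 148.9]
ee_rot: [-0.416, 0.909, -0.0, 0.0]
contact_force: [0.2, -0.2, 0.1]
gripper_width: 84.9
grasp_force: 0.0
clock: 9.5
position: [409.1, -120.2, 148.6]
ee_rot: [0.793, -0.61, -0.0, 0.0]
contact_force: [0.8, 0.1, -0.8]
gripper_width: 84.8
grasp_force: 0.0
t 9.5 boxpos [-165.4 -156.8  148.6] shift now-axes [-156.9 -164.7   -1.5] after-turn axes [-156.8 -164.8   -1.4] turn [ 0.03  0.01 -0.01] w 84.8 F [ 0.8  0.1 -0.8] q6 0.16
```

```bash
python3 -m pendant '[[-0.031,-0.033,0,0,0,0,0.085],[-0.031,-0.033,0,0,0,0,0.085],[-0.031,-0.033,0,0,0,0,0.085],[-0.031,-0.033,0,0,0,0,0.085],[-0.032,-0.033,0,0,0,0,0.085],[0,0,0,0,0,0,0.085],[0,0,0,0,0,0,0.06],[0,0,0,0,0,0,0.06]]';python3 go.py -0.6 0 52 90
```

```text
clock: 10.3
position: [527.9, 72.4, 148.4]
ee_rot: [0.792, -0.61, -0.0, 0.001]
contact_force: [-0.6, -1.1, -1.3]
gripper_width: 60.7
grasp_force: 0.0
t 10.3 boxpos [ -1.1  -1.2 148.4] shift now-axes [-1.2 -0.7 96.4] after-turn axes [-1.2 -0.5 96.4] turn [ 0.08 -0.   -0.08] w 60.7 F [-0.6 -1.1 -1.3] q6 -0.18
```

```bash
python3 -m pendant '[[-0.001,-0.0005,0.03,0,0,0,0.06],[0,0,0.03,0,0,0,0.06],[0,0,0.02,0,0,0,0.06],[0,0,0.016,0,0,0,0.06],[0,0,0,0,0,0,0.06],[0,0,0,0,0,0,0.06]]';python3 -m pendant '[[0,0,0,0,0,0,0.03],[0,0,0,0,0,0,0.02],[0,0,0,0,0,0,0.0],[0,0,0,0,0,0,0.0],[0,0,0,0,0,0,0.0],[0,0,0,0,0,0,0.0],[0,0,0,0,0,0,0.0]]'; python3 go.py -0.6 0 52 90
```

```text
clock: 10.9
position: [528.9, 73.2, 53.3]
ee_rot: [0.792, -0.61, 0.0, 0.0]
contact_force: [1.1, 0.1, 0.6]
gripper_width: 59.8
grasp_force: 0.0
clock: 11.6
position: [529.2, 74.2, 53.6]
ee_rot: [0.793, -0.61, 0.0, -0.0]
contact_force: [-1.6, 0.7, 6.0]
gripper_width: 9.1
grasp_force: 60.8
t 11.6 boxpos [ 0.6  0.2 53.6] shift now-axes [0.2 1.2 1.6] after-turn axes [0.2 1.2 1.6] turn [-0.05 -0.01  0.03] w 9.1 F [-1.6  0.7  6. ] q6 -0.18
```

```bash
python3 -m pendant '[[0,0,-0.005,0,0,0,0],[0,0,-0.01,0,0,0,0],[0,0,-0.015,0,0,0,0],[0,0,-0.015,0,0,0,0],[0,0,-0.015,0,0,0,0],[0,0,-0.015,0,0,0,0],[0,0,-0.015,0,0,0,0],[0,0,-0.015,0,0,0,0],[0,0,-0.015,0,0,0,0],[0,0,-0.015,0,0,0,0],[0,0,-0.01,0,0,0,0],[0,0,0,0,0,0,0]]'; python3 go.py -75 0 205 90
python3 - <<'E'
from h import *; from bench import arm
d=arm.get_image("scene"); pickle.dump(d,open("scene1.pkl","wb")); crop(d,240,110,200,150,4,"pics/g3.png")
E
```

```text
clock: 12.8
position: [529.6, 74.3, 199.3]
ee_rot: [0.793, -0.61, 0.001, -0.001]
contact_force: [-0.4, -0.2, -2.1]
gripper_width: 8.9
grasp_force: 59.6
t 12.8 boxpos [  1.    0.2 199.3] shift now-axes [ 0.2 76.  -5.9] after-turn axes [ 0.2 76.  -5.7] turn [-0.18  0.02  0.01] w 8.9 F [-0.4 -0.2 -2.1] q6 -0.18
```

View pics/g3.png

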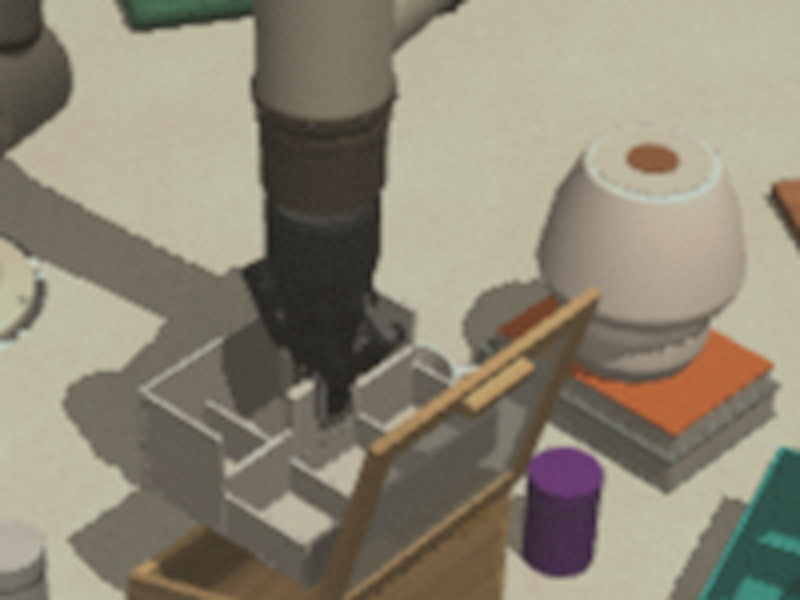

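The white tray hangs level, clear of the box (tray at crop (250,450)). Next I back off towards the robot and turn it half round.

```bash
python3 -m pendant '[[0,0.01,0,0,0,0,0],[0,0.022,0,0,0,0,0],[0,0.022,0,0,0,0,0],[0,0.018,0,0,0,0,0],[0,0.004,0,0,0,-2,0],[0,0,0,0,0,-6,0],[0,0,0,0,0,-8.5,0],[0,0,0,0,0,-8.5,0],[0,0,0,0,0,-8.5,0],[0,0,0,0,0,-8.5,0],[0,0,0,0,0,-8.5,0],[0,0,0,0,0,-8.5,0]]'
python3 -m pendant '[[0,0,0,0,0,-8.5,0],[0,0,0,0,0,-8.5,0],[0,0,0,0,0,-8.5,0],[0,0,0,0,0,-8.5,0],[0,0,0,0,0,-8.5,0],[0,0,0,0,0,-8.5,0],[0,0,0,0,0,-8.5,0],[0,0,0,0,0,-8.5,0],[0,0,0,0,0,-8.5,0],[0,0,0,0,0,-8.5,0],[0,0,0,0,0,-8.5,0],[0,0,0,0,0,-8.5,0]]'
python3 -m pendant '[[0,0,0,0,0,-8.5,0],[0,0,0,0,0,-8.5,0],[0,0,0,0,0,-2,0],[0,0,0,0,0,0,0],[0,0,0,0,0,0,0]]';python3 go.py 0 0 199 270
```

```text
clock: 14.05
position: [454.0, 54.1, 196.7]
ee_rot: [0.991, -0.137, -0.001, 0.001]
contact_force: [-0.4, 0.4, -3.3]
gripper_width: 9.3
grasp_force: 59.5
clock: 15.25
position: [454.0, 54.0, 196.7]
ee_rot: [0.73, 0.683, -0.001, -0.001]
contact_force: [-1.1, 0.8, -2.0]
gripper_width: 9.0
grasp_force: 59.5
clock: 15.75
position: [454.6, 54.2, 197.2]
ee_rot: [0.61, 0.792, -0.001, -0.0]
contact_force: [-0.7, 0.6, -3.4]
gripper_width: 8.9
grasp_force: 59.5
t 15.75 boxpos [-7.660e+01  1.000e-01  1.972e+02] shift now-axes [-0.  76.6 -1.9] after-turn axes [-0.1 76.6 -1.8] turn [-0.09  0.01 -0.05] w 8.9 F [-0.7  0.6 -3.4] q6 2.93
```

```bash
python3 -m pendant '[[0,0.01,0,0,0,0,0],[0,0.02,0,0,0,0,0],[0,0.022,0,0,0,0,0],[0,0.018,0,0,0,0,0],[0,0.006,0,0,0,0,0],[0,0,0,0,0,0,0],[0,0,0,0,0,0,0]]';python3 go.py -0.6 0 199 270
python3 - <<'E'
from h import *; from bench import arm
d=arm.get_image("top"); pickle.dump(d,open("top1.pkl","wb")); crop(d,240,120,150,150,4,"pics/g4.png")
E
```

```text
clock: 16.45
position: [528.3, 73.8, 197.4]
ee_rot: [0.61, 0.793, -0.001, -0.0]
contact_force: [0.7, -0.5, -2.8]
gripper_width: 9.0
grasp_force: 59.5
t 16.45 boxpos [-4.000e-01  1.000e-01  1.974e+02] shift now-axes [-0.1 -0.2 -1.6] after-turn axes [-0.1 -0.2 -1.6] turn [-0.08 -0.   -0.01] w 9.0 F [ 0.7 -0.5 -2.8] q6 2.96
```

View pics/g4.png

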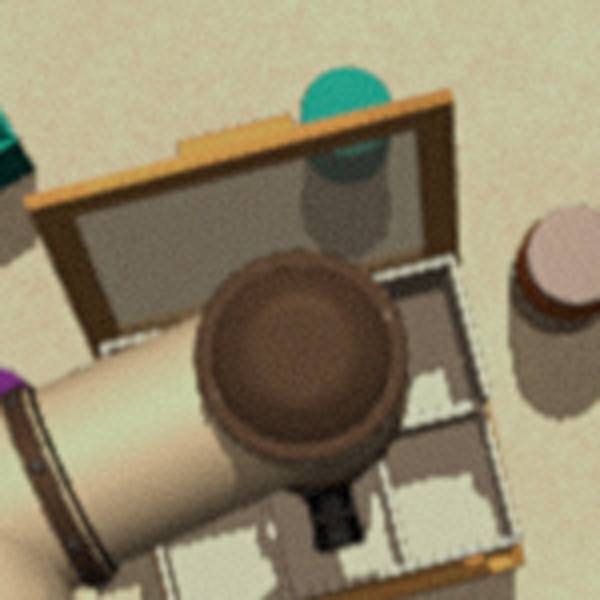

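The deep row is now at the back (far wall at crop (455,265)) and the tray is square over the box. Lowering.

```bash
python3 -m pendant '[[0,0,0.01,0,0,0,0],[0,0,0.01,0,0,0,0],[0,0,0.01,0,0,0,0],[0,0,0.01,0,0,0,0],[0,0,0,0,0,0,0]]';python3 go.py -0.6 0 54 270;  python3 -m pendant '[[0,0,0.012,0,0,0,0],[0,0,0.012,0,0,0,0],[0,0,0.012,0,0,0,0],[0,0,0.012,0,0,0,0],[0,0,0,0,0,0,0]]';python3 go.py -0.6 0 54 270
```

```text
clock: 17.0
position: [527.5, 73.6, 155.6]
ee_rot: [0.61, 0.793, -0.002, -0.001]
contact_force: [0.4, 0.5, -3.2]
gripper_width: 9.0
grasp_force: 59.4
t 17.0 boxpos [-1.200e+00  1.000e-01  1.556e+02] shift now-axes [-1.000e-01  1.000e+00  1.016e+02] after-turn axes [-1.000e-01  6.000e-01  1.016e+02] turn [-0.26  0.02 -0.01] w 9.0 F [ 0.4  0.5 -3.2] q6 2.96
clock: 17.5
position: [527.5, 73.5, 107.4]
ee_rot: [0.61, 0.793, -0.002, -0.001]
contact_force: [-0.1, 0.5, -3.5]
gripper_width: 9.1
grasp_force: 59.5
t 17.5 boxpos [ -1.3   0.  107.4] shift now-axes [-0.   0.9 53.4] after-turn axes [-0.   0.7 53.4] turn [-0.27  0.02 -0.02] w 9.1 F [-0.1  0.5 -3.5] q6 2.96
```

```bash
python3 -m pendant '[[0,0,0.012,0,0,0,0],[0,0,0.012,0,0,0,0],[0,0,0.012,0,0,0,0],[0,0,0.008,0,0,0,0],[0,0,0.004,0,0,0,0],[0,0,0,0,0,0,0],[0,0,0,0,0,0,0]]';python3 go.py -0.6 0 54 270;  python3 -m pendant '[[0,0,0.002,0,0,0,0],[0,0,0.002,0,0,0,0],[0,0,0,0,0,0,0],[0,0,0,0,0,0,0]]';python3 go.py -0.6 0 54 270
```

```text
clock: 18.2
position: [529.3, 74.1, 62.0]
ee_rot: [0.61, 0.793, 0.0, 0.0]
contact_force: [0.1, -0.0, -2.0]
gripper_width: 9.3
grasp_force: 59.5
t 18.2 boxpos [ 0.7  0.2 62. ] shift now-axes [-0.2 -1.3  8. ] after-turn axes [-0.2 -1.3  8. ] turn [0.04 0.   0.02] w 9.3 F [ 0.1 -0.  -2. ] q6 2.96
clock: 18.6
position: [529.0, 74.1, 57.9]
ee_rot: [0.61, 0.793, 0.0, 0.0]
contact_force: [0.8, 0.5, -3.2]
gripper_width: 9.3
grasp_force: 59.5
t 18.6 boxpos [ 0.3  0.2 57.9] shift now-axes [-0.2 -0.9  3.9] after-turn axes [-0.2 -0.9  3.9] turn [ 0.01 -0.    0.01] w 9.3 F [ 0.8  0.5 -3.2] q6 2.96
```

```bash
python3 -m pendant '[[0,0,0.002,0,0,0,0],[0,0,0.002,0,0,0,0],[0,0,0,0,0,0,0],[0,0,0,0,0,0,0]]';python3 -m pendant '[[0,0,0.001,0,0,0,0],[0,0,0,0,0,0,0],[0,0,0,0,0,0,0]]'
```

```text
clock: 19.0
position: [528.9, 74.0, 53.7]
ee_rot: [0.61, 0.793, -0.0, -0.0]
contact_force: [0.3, 0.8, -3.2]
gripper_width: 8.9
grasp_force: 59.5
clock: 19.3
position: [528.9, 74.1, 53.6]
ee_rot: [0.61, 0.793, 0.0, 0.0]
contact_force: [-4.1, -0.0, 5.9]
gripper_width: 9.0
grasp_force: 60.8
```

```bash
python3 -m pendant '[[0,0,0,0,0,0,0.05],[0,0,0,0,0,0,0.05],[0,0,0,0,0,0,0.05],[0,0,0,0,0,0,0.05],[0,0,-0.01,0,0,0,0.05],[0,0,-0.025,0,0,0,0.05],[0,0,-0.035,0,0,0,0.05],[0,0,-0.035,0,0,0,0.085],[0,0,-0.01,0,0,0,0.085],[0,0,0,0,0,0,0.085]]'
python3 - <<'E'
from h import *; from bench import arm
d=arm.get_image("top"); pickle.dump(d,open("top2.pkl","wb"))
E
python3 -m pendant '[[0,0,0,0,0,8.5,0.085],[0,0,0,0,0,8.5,0.085],[0,0,0,0,0,8.5,0.085],[0,0,0,0,0,8.5,0.085],[0,0,0,0,0,8.5,0.085],[0,0,0,0,0,8.5,0.085],[0,0,0,0,0,8.5,0.085],[0,0,0,0,0,8.5,0.085],[0,0,0,0,0,8.5,0.085],[0,0,0,0,0,8.5,0.085],[0,0,0,0,0,5,0.085],[0,0,0,0,0,0,0.085]]'
python3 go.py -165.5 -157 150 180
```

```text
clock: 20.3
position: [530.0, 74.5, 170.3]
ee_rot: [0.61, 0.793, 0.002, 0.001]
contact_force: [-0.6, 0.1, -0.8]
gripper_width: 85.4
grasp_force: 0.0
clock: 21.55
position: [527.8, 73.7, 165.9]
ee_rot: [0.992, 0.129, -0.002, 0.0]
contact_force: [0.7, -1.5, 0.3]
gripper_width: 85.2
grasp_force: 0.0
t 21.55 boxpos [-9.000e-01  1.000e-01  1.659e+02] shift now-axes [-164.6  157.1   16.6] after-turn axes [-164.6  157.1   15.9] turn [ 0.01  0.23 -0.  ] w 85.2 F [ 0.7 -1.5  0.3] q6 1.39
```

```bash
python3 -m pendant '[[-0.033,0.031,0,0,0,0,0.085],[-0.033,0.031,0,0,0,0,0.085],[-0.033,0.032,0,0,0,0,0.085],[-0.033,0.032,0,0,0,0,0.085],[-0.033,0.031,0,0,0,0,0.085],[0,0,0,0,0,0,0.085],[0,0,0,0,0,0,0.085]]'; python3 go.py -165.5 -157 41.5 180
python3 - <<'E'
from h import *; from bench import arm
d=arm.get_image("scene"); pickle.dump(d,open("scene2.pkl","wb")); crop(d,190,110,180,150,4,"pics/g5.png")
E
```

```text
clock: 22.25
position: [408.9, -120.8, 167.2]
ee_rot: [0.992, 0.129, -0.001, -0.0]
contact_force: [0.2, 0.1, 0.5]
gripper_width: 84.8
grasp_force: 0.0
t 22.25 boxpos [-165.7 -157.3  167.2] shift now-axes [  0.4  -0.3 125.7] after-turn axes [  0.2  -0.3 125.7] turn [-0.02  0.06 -0.03] w 84.8 F [0.2 0.1 0.5] q6 1.73
```

View pics/g5.png

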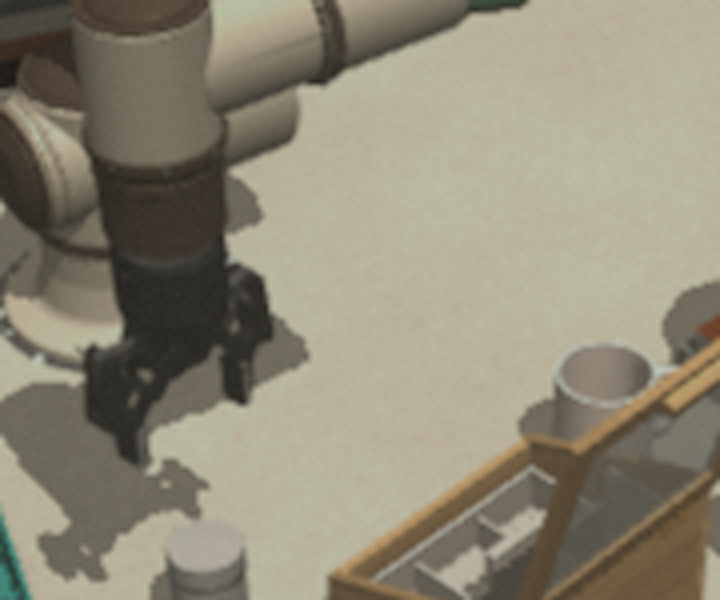

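The tray sits low in the box with its low row in front. The tin stands upright at crop (205,550), below the open gripper. Picking it up.

```bash
python3 -m pendant '[[0,0,0.03,0,0,0,0.085],[0,0,0.04,0,0,0,0.085],[0,0,0.03,0,0,0,0.085],[0,0,0.02,0,0,0,0.085],[0,0,0.006,0,0,0,0.085],[0,0,0,0,0,0,0.085],[0,0,0,0,0,0,0.04],[0,0,0,0,0,0,0.04],[0,0,0,0,0,0,0.04],[0,0,0,0,0,0,0.04],[0,0,0,0,0,0,0.04]]'; python3 go.py 39.5 0 160 180
```

```text
clock: 23.4
position: [410.9, -119.8, 43.3]
ee_rot: [0.992, 0.13, 0.002, 0.0]
contact_force: [-0.7, 3.4, 5.9]
gripper_width: 54.6
grasp_force: 62.5
t 23.4 boxpos [-163.5 -156.9   43.3] shift now-axes [ 203.5 -156.7 -116.1] after-turn axes [ 203.  -156.9 -116.7] turn [ 0.03 -0.19  0.03] w 54.6 F [-0.7  3.4  5.9] q6 1.73
```

```bash
python3 -m pendant '[[0,0,-0.01,0,0,0,0.04],[0,0,-0.025,0,0,0,0.04],[0,0,-0.035,0,0,0,0.04],[0,0,-0.03,0,0,0,0.04],[0,0,-0.02,0,0,0,0.04],[0.01,-0.008,0,0,0,0,0.04],[0.025,-0.02,0,0,0,0,0.04],[0.036,-0.028,0,0,0,0,0.04],[0.036,-0.028,0,0,0,0,0.04],[0.036,-0.028,0,0,0,0,0.04],[0.032,-0.025,0,0,0,0,0.04],[0.02,-0.014,0,0,0,0,0.04]]';python3 -m pendant '[[0.007,-0.005,0,0,0,0,0.04],[0,0,0,0,0,0,0.04],[0,0,0,0,0,0,0.04]]'; python3 go.py 39.5 0 56 180
```

```text
clock: 24.6
position: [560.4, 78.9, 160.4]
ee_rot: [0.991, 0.13, -0.001, -0.0]
contact_force: [-0.8, -0.9, -3.0]
gripper_width: 54.5
grasp_force: 63.8
clock: 24.9
position: [563.7, 82.0, 161.0]
ee_rot: [0.992, 0.129, -0.001, 0.0]
contact_force: [-0.6, -0.3, -2.2]
gripper_width: 54.7
grasp_force: 63.8
t 24.9 boxpos [ 36.  -1. 161.] shift now-axes [  3.8  -1.  105. ] after-turn axes [  3.5  -1.  105. ] turn [-0.    0.14 -0.02] w 54.7 F [-0.6 -0.3 -2.2] q6 1.4
```

```bash
python3 -m pendant '[[0.0035,-0.001,0.01,0,0,0,0.04],[0,0,0.02,0,0,0,0.04],[0,0,0.02,0,0,0,0.04],[0,0,0.02,0,0,0,0.04],[0,0,0.015,0,0,0,0.04],[0,0,0.01,0,0,0,0.04],[0,0,0.005,0,0,0,0.04],[0,0,0.001,0,0,0,0.04],[0,0,0,0,0,0,0.04],[0,0,0,0,0,0,0.04]]'; python3 go.py 39.5 0 55.3 180;python3 -m pendant '[[0,0,0.001,0,0,0,0.04],[0,0,0.001,0,0,0,0.04],[0,0,0,0,0,0,0.04],[0,0,0,0,0,0,0.04]]'
```

```text
clock: 25.9
position: [568.6, 84.6, 61.6]
ee_rot: [0.992, 0.129, 0.001, -0.0]
contact_force: [0.6, -0.0, -2.3]
gripper_width: 54.5
grasp_force: 63.8
t 25.9 boxpos [41.4  0.2 61.6] shift now-axes [-1.9  0.2  6.3] after-turn axes [-1.9  0.2  6.3] turn [-0.01 -0.1   0.01] w 54.5 F [ 0.6 -0.  -2.3] q6 1.4
clock: 26.3
position: [568.1, 84.5, 58.8]
ee_rot: [0.992, 0.129, 0.0, 0.0]
contact_force: [0.2, -0.5, -1.0]
gripper_width: 54.5
grasp_force: 63.8
```

```bash
python3 -m pendant '[[0,0,0.001,0,0,0,0.04],[0,0,0.001,0,0,0,0.04],[0,0,0.001,0,0,0,0.04],[0,0,0,0,0,0,0.04],[0,0,0,0,0,0,0.04]]'; python3 -m pendant '[[0,0,0.001,0,0,0,0.04],[0,0,0,0,0,0,0.04],[0,0,0,0,0,0,0.04]]'
```

```text
clock: 26.8
position: [568.1, 84.4, 55.8]
ee_rot: [0.992, 0.129, -0.0, 0.0]
contact_force: [1.0, -0.3, -1.9]
gripper_width: 54.6
grasp_force: 63.8
clock: 27.1
position: [568.4, 84.5, 55.4]
ee_rot: [0.992, 0.129, 0.0, 0.0]
contact_force: [-1.3, 0.6, 2.9]
gripper_width: 54.0
grasp_force: 64.2
```

```bash
python3 -m pendant '[[0,0,0,0,0,0,0.085],[0,0,0,0,0,0,0.085],[0,0,0,0,0,0,0.085],[0,0,0,0,0,0,0.085],[0,0,-0.01,0,0,0,0.085],[0,0,-0.025,0,0,0,0.085],[0,0,-0.04,0,0,0,0.085],[0,0,-0.045,0,0,0,0.085],[0,0,-0.045,0,0,0,0.085],[0,0,-0.045,0,0,0,0],[0,0,-0.045,0,0,0,0],[0,0,-0.035,0,0,0,0]]'; python3 -m pendant '[[0,0,0,0,0,0,0],[0,0,0,0,0,0,0],[0,0,0,0,0,0,0]]'; python3 go.py 185 0 340 180
```

```text
clock: 28.3
position: [568.1, 84.2, 349.2]
ee_rot: [0.992, 0.129, 0.002, -0.0]
contact_force: [-0.2, 0.3, -0.7]
gripper_width: 43.5
grasp_force: 0.0
clock: 28.6
position: [567.3, 84.3, 343.7]
ee_rot: [0.992, 0.129, -0.001, 0.0]
contact_force: [0.3, 0.4, -0.3]
gripper_width: 0.1
grasp_force: 0.0
t 28.6 boxpos [4.000e+01 3.000e-01 3.437e+02] shift now-axes [145.    0.3   3.3] after-turn axes [145.    0.3   3.7] turn [-0.01  0.14  0.  ] w 0.1 F [ 0.3  0.4 -0.3] q6 1.4
```

```bash
python3 -m pendant '[[0.02,0,0,0,0,0,0],[0.036,0,0,0,0,0,0],[0.036,0,0,0,0,0,0],[0.036,0,0,0,0,0,0],[0.017,0,0,0,0,0,0],[0,0,0,0,0,0,0],[0,0,0.025,0,0,0,0],[0,0,0.025,0,0,0,0],[0,0,0,0,0,0,0],[0,0,0,0,0,0,0]]'; python3 go.py 185 0 290 180
```

```text
clock: 29.6
position: [707.7, 121.2, 294.9]
ee_rot: [0.992, 0.129, -0.001, 0.001]
contact_force: [-0.5, -0.3, 0.8]
gripper_width: -0.1
grasp_force: 0.0
t 29.6 boxpos [ 1.851e+02 -1.000e-01  2.949e+02] shift now-axes [-0.1 -0.1  4.9] after-turn axes [-0.1 -0.1  4.9] turn [0.06 0.08 0.01] w -0.1 F [-0.5 -0.3  0.8] q6 1.44
```

Now I pull the lid forward, gently.

```bash
python3 -m pendant '[[-0.01,0,0.005,0,0,0,0],[-0.012,0,0,0,0,0,0],[-0.012,0,0,0,0,0,0],[-0.012,0,0,0,0,0,0],[-0.012,0,0,0,0,0,0],[-0.012,0,0,0,0,0,0]]';python3 -m pendant '[[-0.012,0,0,0,0,0,0],[-0.012,0,0,0,0,0,0],[-0.012,0,0.005,0,0,0,0],[-0.011,0,0.012,0,0,0,0],[0,0,0,0,0,0,0]]'; python3 go.py 68 0 273 180
```

```text
clock: 30.2
position: [642.0, 103.9, 293.7]
ee_rot: [0.992, 0.13, 0.004, -0.0]
contact_force: [2.1, 0.5, 2.1]
gripper_width: -0.2
grasp_force: 1.2
clock: 30.7
position: [594.4, 91.4, 274.5]
ee_rot: [0.992, 0.129, 0.001, -0.0]
contact_force: [-0.7, -0.9, 0.5]
gripper_width: 0.1
grasp_force: 0.0
t 30.7 boxpos [6.800e+01 1.000e-01 2.745e+02] shift now-axes [0.  0.1 1.5] after-turn axes [0.  0.1 1.5] turn [-0.01 -0.12  0.02] w 0.1 F [-0.7 -0.9  0.5] q6 1.41
```

```bash
python3 -m pendant '[[-0.012,0,0.004,0,0,0,0],[-0.013,0,0.005,0,0,0,0],[-0.012,0,0.005,0,0,0,0],[-0.011,0,0.007,0,0,0,0]]';python3 -m pendant '[[-0.011,0,0.007,0,0,0,0],[-0.01,0,0.008,0,0,0,0],[-0.009,0,0.01,0,0,0,0]]'; python3 -m pendant '[[-0.009,0,0.01,0,0,0,0],[-0.008,0,0.01,0,0,0,0]]';python3 go.py -27 0 208 180
python3 - <<'E'
from h import *; from bench import arm
d=arm.get_image("scene"); pickle.dump(d,open("scene3.pkl","wb"))
E
```

```text
clock: 31.1
position: [550.3, 79.6, 254.4]
ee_rot: [0.992, 0.13, 0.003, -0.0]
contact_force: [1.1, -0.1, 1.9]
gripper_width: -0.0
grasp_force: 0.9
clock: 31.4
position: [521.2, 71.9, 229.3]
ee_rot: [0.992, 0.13, 0.003, -0.0]
contact_force: [0.7, 0.6, 2.7]
gripper_width: -0.0
grasp_force: 0.8
clock: 31.6
position: [504.7, 67.5, 208.7]
ee_rot: [0.992, 0.13, 0.002, -0.0]
contact_force: [1.5, 0.7, 0.7]
gripper_width: -0.0
grasp_force: 0.6
t 31.6 boxpos [-2.480e+01  1.000e-01  2.087e+02] shift now-axes [-2.2  0.1  0.7] after-turn axes [-2.2  0.1  0.7] turn [ 0.02 -0.25  0.04] w -0.0 F [1.5 0.7 0.7] q6 1.38
```

```bash
python3 -m pendant '[[-0.006,0,0.012,0,0,0,0],[-0.006,0,0.012,0,0,0,0],[-0.005,0,0.012,0,0,0,0],[-0.003,0,0.012,0,0,0,0]]';python3 -m pendant '[[-0.003,0,0.012,0,0,0,0],[-0.002,0,0.012,0,0,0,0],[0,0,0.01,0,0,0,0],[0,0,0.01,0,0,0,0]]'; python3 -m pendant '[[0,0,0.008,0,0,0,0],[0,0,0.008,0,0,0,0],[0,0,0,0,0,0,0]]';python3 go.py -51 0 87 180
```

```text
clock: 32.05
position: [485.1, 62.4, 160.1]
ee_rot: [0.992, 0.13, 0.001, -0.0]
contact_force: [-0.4, 0.2, 0.4]
gripper_width: -0.0
grasp_force: 0.5
clock: 32.45
position: [480.5, 61.3, 115.3]
ee_rot: [0.992, 0.13, 0.001, -0.0]
contact_force: [0.6, 0.6, 0.6]
gripper_width: 0.1
grasp_force: 0.5
clock: 32.75
position: [478.3, 60.5, 97.6]
ee_rot: [0.992, 0.129, -0.001, 0.0]
contact_force: [-0.1, -0.1, 0.3]
gripper_width: -0.2
grasp_force: 0.0
t 32.75 boxpos [-52.1   0.1  97.6] shift now-axes [ 1.1  0.1 10.6] after-turn axes [ 1.1  0.1 10.6] turn [ 0.02  0.17 -0.02] w -0.2 F [-0.1 -0.1  0.3] q6 1.37
```

```bash
python3 -m pendant '[[0,0,0.006,0,0,0,0],[0,0,0.004,0,0,0,0],[0,0,0,0,0,0,0]]'; python3 -m pendant '[[0,0,0.002,0,0,0,0],[0,0,0.002,0,0,0,0],[0,0,0,0,0,0,0]]'
python3 - <<'E'
from h import *; from bench import arm
d=arm.get_image("scene"); pickle.dump(d,open("scene4.pkl","wb"))
E
```

```text
clock: 33.05
position: [478.7, 60.7, 88.3]
ee_rot: [0.992, 0.129, -0.001, 0.0]
contact_force: [0.5, -1.0, -0.2]
gripper_width: -0.1
grasp_force: 0.0
clock: 33.35
position: [479.1, 60.8, 84.7]
ee_rot: [0.992, 0.129, -0.0, -0.0]
contact_force: [-0.3, 0.7, 0.3]
gripper_width: 0.1
grasp_force: 0.0
```

```bash
python3 -m pendant '[[0,0,0.002,0,0,0,0],[0,0,0,0,0,0,0]]'; python3 -m pendant '[[0,0,0.002,0,0,0,0],[0,0,0,0,0,0,0]]'; python3 -m pendant '[[0,0,0.002,0,0,0,0],[0,0,0,0,0,0,0]]'
```

```text
clock: 33.6
position: [479.2, 60.8, 84.2]
ee_rot: [0.992, 0.13, 0.0, 0.0]
contact_force: [-3.2, -0.8, 10.6]
gripper_width: 0.3
grasp_force: 5.3
clock: 33.8
position: [479.4, 60.8, 83.9]
ee_rot: [0.991, 0.13, 0.0, 0.0]
contact_force: [-7.6, 1.5, 22.2]
gripper_width: 0.1
grasp_force: 11.4
clock: 34.0
position: [479.5, 60.8, 83.6]
ee_rot: [0.991, 0.131, 0.001, 0.001]
contact_force: [-12.3, 1.2, 33.8]
gripper_width: -0.0
grasp_force: 17.8
```

It meets a hard stop at about the predicted height. I'll retreat and check.

```bash
python3 -m pendant '[[0,0,-0.006,0,0,0,0],[0,0,-0.02,0,0,0,0],[0,0,-0.04,0,0,0,0],[0,0,-0.045,0,0,0,0],[0,0,-0.045,0,0,0,0],[-0.04,0,0,0,0,0,0],[-0.04,0,0,0,0,0,0],[-0.04,0.02,0,0,0,0,0],[-0.03,0.035,0,0,0,0,0],[0,0.045,0,0,0,0,0],[0,0.045,0,0,0,0,0],[0,0.045,0,0,0,0,0]]'; python3 -m pendant '[[0,0.045,0,0,0,0,0],[0,0,0,0,0,0,0],[0,0,0,0,0,0,0],[0,0,0,0,0,0,0]]'
python3 - <<'E'
from h import *; from bench import arm; from fit import lid
d=arm.get_image("scene"); e=arm.get_image("top")
f=lambda d,x,y:cv2.resize(d["image"][y:y+150,x:x+100,::-1],None,fx=4,fy=4,interpolation=cv2.INTER_CUBIC)
a,b=f(d,270,180),f(e,265,170)
Rb=R.from_euler("z",14.86,degrees=True)
for im,c,o in((a,d,[270,180]),(b,e,[265,170])):
    for an,col in((0,(0,255,0)),(0.1,(0,0,255))):
        for u in proj(c,Rb.apply([lid(an,110,196,8),lid(an,-110,196,8)])+[528.7,73.8,0]): cv2.drawMarker(im,tuple(int(v) for v in (u-o+.5)*4),col,0,12,1)
cv2.imwrite("pics/g6.png",np.hstack([a,b]))
E
```

```text
clock: 35.2
position: [382.8, -163.0, 235.3]
ee_rot: [0.992, 0.13, 0.001, 0.0]
contact_force: [1.1, 1.1, 0.4]
gripper_width: 0.1
grasp_force: 0.0
clock: 35.6
position: [394.0, -204.2, 234.6]
ee_rot: [0.992, 0.13, -0.0, -0.0]
contact_force: [0.5, 0.3, 0.2]
gripper_width: -0.2
grasp_force: 0.0
```

View pics/g6.png

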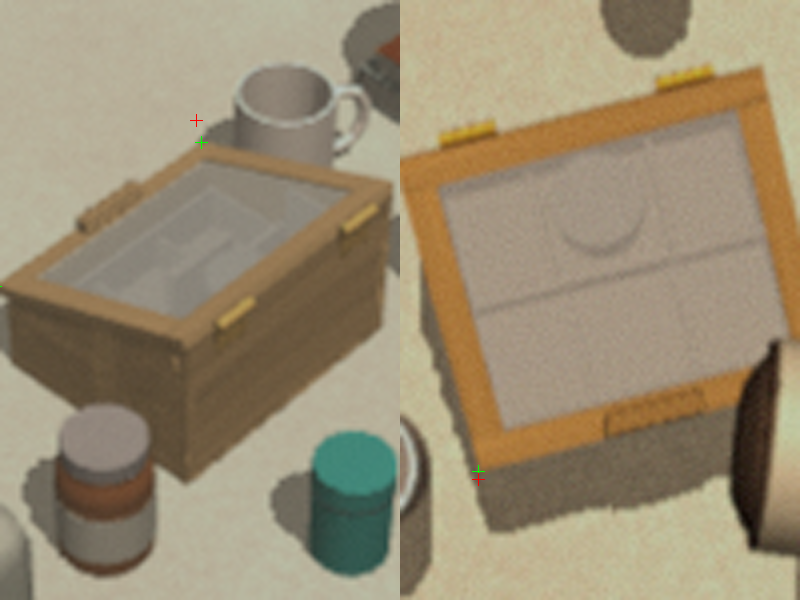

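The free corners of the lid sit on the green (angle 0) marks at (201,143) and (478,470), so it is shut. The tin stands under the pane in the back middle cell, and the mug and jar are unmoved.

```bash
python3 -c "
from bench import arm; print(arm.job_done())"
```

```text
the job is handed in; nothing more can be done
None
```

The job is handed in at about 36 s: the tray is turned and home with its deep row at the back, the tin stands in the deep row's middle cell, the lid is shut, and the mug and jar look unmoved; no verdict was returned.

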